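# Set the fish feeder's portion cursor to the green notch and store it

### The job

Push the feeder's cursor along its rail with the fingertips, without gripping it, until it clicks into the notch beside the green tag. Then press the feeder's round blue button fully down to store that portion and let it come back up; do not press it before the cursor sits in the green notch. Leave everything else on the table where it is, and finish clear of everything.

Things in the scene. Friction and masses are not known exactly. Their poses are not given: they have to be found in the camera images.
- feeder: fixed white portion feeder, 116 mm wide (x), y from -190 to +270 mm, flat top 45 mm above the table. Origin on the table under the rail's middle notch; x points across the rail to the tags, y along the rail from the cursor's parking end to the blue button, z up. A grey ledge 30 mm high along its +x side (x 58 to 92 mm) carries the tags. A hopper drum, radius 43 mm, top at 102 mm, stands at y = 222 mm.
- rail_mid (a point): centre of the middle notch, at the level of the rail's top, 60 mm above the table, at feeder x = y = 0. The narrow aluminium rail is 14 mm wide and runs along feeder y from -172 to +112 mm, with three notches, gaps 14 mm long, centred at y = -50, 0 and +50 mm. Axes as the feeder's.
- cursor (a joint): travel of the cursor along feeder +y in m, 0 to 0.22; starts at 0 to 0.04. Its middle is at feeder y = value - 0.130: notches at 0.080, 0.130, 0.180. It slides with about 1.2 to 2 N of friction. A spring ball beneath it drops into each notch: within about 4 mm of the centre it pulls itself in and stays; about 8 N pushes it out again, past an unwanted notch. It can be pushed either way.
- cursor_top (a point): middle of the top of the cursor's tab, 100 mm above the table. The tab is an upright plate across the rail, 96 mm wide (feeder x), 22 mm thick (feeder y, 11 mm either side of this point), lower edge 64 mm above the table: black core, orange plate on back and front. A white pointer at its foot points to the tags; a small red pin stands 3 mm out of its top. Axes as the feeder's.
- tab_back: orange back plate of the tab, on the parking side (towards feeder -y): 96 x 6 x 30 mm, origin at its centre, 80 mm above the table and 8 mm behind the tab's middle; its outer face, 3 mm further back, is pushed to move the cursor towards feeder +y.
- tab_front: orange front plate of the tab, the same on the feeder +y side. Fingers pressing on both plates at once would be gripping it.
- detent_pin (a joint): how far the cursor's red pin has dropped, in m: about 0.0005 on the plain rail, about 0.004 when the ball sits in a notch.
- tag_green: green tag, 26 x 22 mm, 6 mm thick with a raised outer edge of 14 mm, fixed on the ledge beside one of the three notches (feeder x = 74 mm, y = -50, 0 or +50 mm, level with the notch's centre). Origin at the centre of its underside, 30 mm above the table; axes as the feeder's. It marks the wanted notch; which notch it is changes.
- tag_yellow: yellow tag of the same shape beside another notch, not wanted.
- tag_red: red tag of the same shape beside the third notch, not wanted.
- store_button (a joint): travel of the blue button in m: 0 up, 0.006 fully down; a spring brings it back, about 5 N hold it fully down.
- store_button_top (a point): centre of the top of the round blue button (radius 14 mm) in its grey housing on top of the feeder at feeder x = 0, y = 150 mm; pressed straight down.
- thermometer: loose glass thermometer lying flat, 140 mm long, 16 mm wide, 14 mm high, leave alone. Origin under its middle.
- airstone: loose blue ceramic airstone, radius 18 mm, 48 mm high, standing, leave alone. Origin under its middle.
- timer_box: loose white timer switch box 70 x 60 x 45 mm with a red button of its own, leave alone. Origin under its middle.
- scraper: loose orange and black algae scraper lying flat, 170 mm long, 14 mm high, leave alone. Origin near its middle, underside.
- food_jar: loose food jar, radius 32 mm, 85 mm high, yellow cap, leave alone. Origin under its middle.
- beaker: loose clear plastic beaker, radius 32 mm, 70 mm high, leave alone. Origin under its middle.

How it is judged:
By the outcome, as a careful person would: the job done as asked, in the order asked, and still so for the second after the job is handed in, with the robot touching nothing.
It also fails if it takes over 43 s, if anything falls off the work surface, if the arm or the gripper's body presses on something with over 40 N, if the wrist force passes 120 N, or if a joint passes its speed limit or range.

### The arm

A 6-joint arm with a two-finger parallel gripper is mounted at the origin on the work surface. World frame = base frame: x ahead of the robot, y to its left, z up, the work surface at z = 0. Lengths are in m, angles in rad, forces in N, time in s.
With the tool pointing down it reaches from about 0.35 to 0.775 m from the base axis. Payload 5.5 kg.
Tool frame: the origin (TCP) lies at the very end of the fingers, on their centre line; the grasp point (between the pads) lies 19 mm behind it; x points along the fingers, y is the direction in which the jaws open and shut, and the axes are right-handed (so a half turn about x gives the same grasp; the last joint's range is limited). The gripper opens to 85 mm and grips with 20 to 120 N. Pads are 22 mm wide; open, the fingers measure 114 mm over their backs; the gripper's body (76 mm by 85 mm) begins 54 mm behind the grasp point. The pads swing forward as they close: fully open they stand 13 mm farther back than shut.
Start: joints at [0.997, 0.313, 0.046, 1.304, 0, 1.431], TCP at [0.242, 0.522, 0.231] pointing down, gripper open.
Joint ranges: [-2.76, 2.76], [-0.86, 1.69], [-1.03, 1.26], [-2.2, 2.34], [-1.47, 1.5], [-3.14, 3.14]. Speed limits (rad/s): [2.57, 2.57, 3.14, 3.14, 3.14, 3.14].

### API

Orientations are given as a unit quaternion [w, x, y, z].
In Python, from workcell import env gives the robot as it stands.
- The arm moves only by the tool drive_tool, never from a script. Its argument "plan" is a list that holds one entry, the list of rows, each a list of 7 numbers: the shift along the tool's x, y, z in cm, then the turn, a rotation vector about the tool's x, y, z in degrees, then the opening, from 0 (shut) to 1 (fully open). In form: [[[tx, ty, tz, wx, wy, wz, fingers], ...]]. A call has exactly 5 rows; each row shifts and turns the commanded pose from where the row before left it, along the tool's axes as they then stand; what a row does not reach is not made up. A row lasts 1/12 s, in which the tool goes at most 41.7 mm and 7.16 degrees, less where a joint would pass 70% of its speed; a pose out of reach is approached as far as the arm can. A call with a gripper value outside its range is refused whole. The fingers move at their own pace and stop on an object; "squeeze" is the grip in N (left out, the last holds). Time passes only in rows, so rows that do not move let the fingers close, or fill a call up. It gives the time, the measured TCP pose, the force and the opening at its end, in the units of the state.
- env.get_state(): the state, without advancing time (a new reading comes with each control period).
- env.read_camera(name): name is "scene" or "top" or "wrist"; returns the picture (480x640x3 uint8, red, green, blue); there is no depth.
- env.camera_model(name): a dict with "camera_matrix" (3x3 intrinsics, pixels), "camera_from_world" (4x4, takes a point from world to camera coordinates); the wrist camera has in their place "T_tool_cam" (4x4, takes a point from camera to tool coordinates, whose origin is the TCP and whose axes are the tool frame's). Camera axes: x right, y down, z forward; pixel columns grow to the right and rows downward; lengths in m; the calibration is good to about 2 mm. The wrist camera is an equidistant fisheye: a pixel r from the principal point sees the ray r / f radians off the axis. A picture is of the moment at which its call begins: read the wrist's pose just before it. camera_model takes no time and is no camera call.
- env.hand_in(): hands the job in, once; it reports no verdict.
The state is a dict: "clock": time; "joint_pos": joint angles; "qvel": joint speeds; "tau": joint torques, N m; "tcp_pos": TCP position; "orientation": TCP orientation; "wrist_force": force on the tool from outside, world axes, zero at the start; "ft_torque": the same for the moment, N m; "finger_gap": finger opening in m.
Only numpy, scipy, OpenCV 4.12 (cv2) and the standard library are available. Lean on these libraries where they do the work, as an engineer would, in place of code of your own. Each camera call takes 0.05 s, during which the arm holds its last target.

## Working session

There is one attempt and no reset: what is moved stays moved. The work goes in short steps, Python scripts to look and compute and a tool call to move; the robot and the scene stay as the last step left them, time stands still between calls to the robot, and variables do not carry over. Pictures are saved under pics/ and viewed, and the job is handed in when it is done.

Besides the shell and the picture viewer there is one more tool, called after "Request:" by a JSON object that holds its "method" and its "body", one argument or row to a line. drive_tool: Moves the arm, as the interface text tells. Its arguments: {"type":"object","properties":{"plan":{"type":"array","items":{"type":"array","items":{"type":"array","items":{"type":"number"}}}},"squeeze":{"type":"number"}},"required":["plan"]}

```bash
ls; mkdir -p pics; python3 - <<'E'
from workcell import env
import cv2
print(env.get_state())
for n in ("scene","top","wrist"):
    im=env.read_camera(n); cv2.imwrite(f"pics/{n}0.png",im[:,:,::-1])
    print(n,env.camera_model(n))
print(env.get_state()["clock"])
E
```

```text
pics
{'clock': 0.0, 'joint_pos': array([9.97406332e-01, 3.14019663e-01, 4.50047120e-02, 1.30361527e+00,
       1.73611768e-05, 1.43120758e+00]), 'qvel': array([-0.00157063, -0.0001982 ,  0.00092339, -0.00065864,  0.00010469,
        0.00048895]), 'tau': array([ 3.00873784e-03, -4.80627179e+01,  2.98534387e+01,  1.92013092e-02,
        2.45367364e-04,  8.40379585e-06]), 'tcp_pos': array([0.2414075 , 0.52131338, 0.23040845]), 'orientation': array([ 0.69030634,  0.15156661,  0.69077039, -0.15277756]), 'wrist_force': array([-0.50252344, -0.11788201,  0.20533225]), 'ft_torque': array([ 0.01382512,  0.02138633, -0.02883261]), 'finger_gap': 0.08554279235947931}
scene {'camera_matrix': array([[453.34361056,   0.        , 321.32851676],
       [  0.        , 453.34361056, 238.35754039],
       [  0.        ,   0.        ,   1.        ]]), 'camera_from_world': array([[ 0.17954659,  0.98359623, -0.01736323, -0.10672615],
       [ 0.80698036, -0.15735545, -0.56922927, -0.39498423],
       [-0.56262396,  0.08819139, -0.82199547,  1.51893593],
       [ 0.        ,  0.        ,  0.        ,  1.    
[... 292 characters left out ...]
00493505, -0.06594947,  0.57112251],
       [ 0.06600998,  0.01331001, -0.99773019,  1.37953697],
       [ 0.        ,  0.        ,  0.        ,  1.        ]])}
wrist {'camera_matrix': array([[371.64829954,   0.        , 314.30222951],
       [  0.        , 371.64829954, 240.01565924],
       [  0.        ,   0.        ,   1.        ]]), 'T_tool_cam': array([[ 8.31041429e-05, -2.61388193e-01,  9.65233757e-01,
        -1.42360199e-01],
       [ 9.99999988e-01, -1.04745346e-04, -1.14462780e-04,
         3.65382797e-04],
       [ 1.31022963e-04,  9.65233755e-01,  2.61388181e-01,
        -6.54732050e-02],
       [ 0.00000000e+00,  0.00000000e+00,  0.00000000e+00,
         1.00000000e+00]])}
0.15
```

View pics/top0.png

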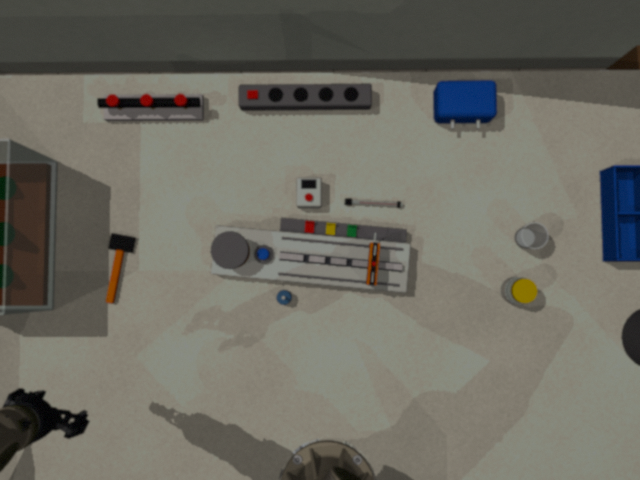

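View pics/scene0.png

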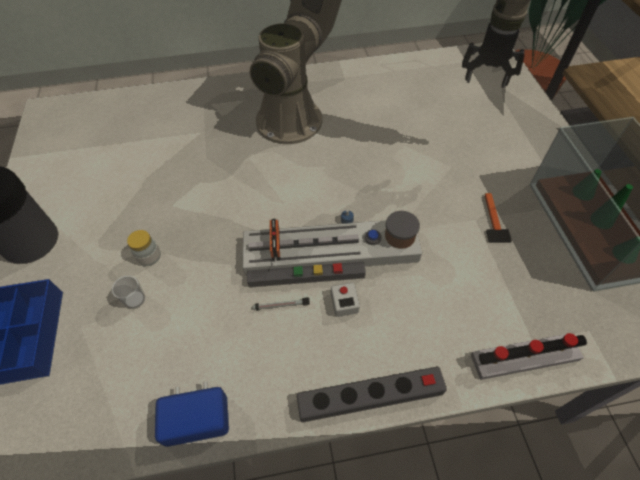

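View pics/wrist0.png

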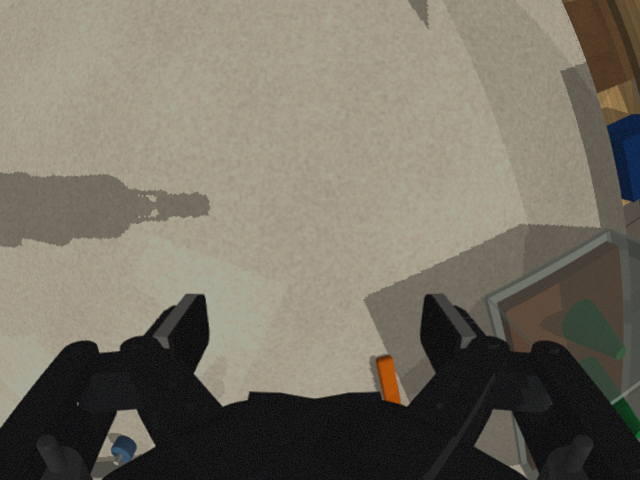

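```bash
cat > h.py <<'E'
import numpy as np, cv2
from workcell import env
def ray(name,uv):
    m=env.camera_model(name);K=m["camera_matrix"];T=m["camera_from_world"]
    d=np.linalg.solve(K,[uv[0],uv[1],1.]);R=T[:3,:3];o=-R.T@T[:3,3];return o,R.T@d
def plane(name,uv,z):
    o,d=ray(name,uv);return o+d*(z-o[2])/d[2]
def proj(name,p):
    m=env.camera_model(name);c=m["camera_from_world"]@np.append(p,1);q=m["camera_matrix"]@c[:3];return q[:2]/q[2]
def blobs(im,lo,hi,roi,amin=15):
    hsv=cv2.cvtColor(im,cv2.COLOR_RGB2HSV);m=cv2.inRange(hsv,lo,hi)
    k=np.zeros_like(m);x0,y0,x1,y1=roi;k[y0:y1,x0:x1]=1;m=m*k
    n,l,s,c=cv2.connectedComponentsWithStats(m)
    return [(int(s[i,4]),c[i].round(1).tolist(),s[i,:4].tolist()) for i in range(1,n) if s[i,4]>=amin]
E
python3 - <<'E'
from h import *
C={"red":((0,150,80),(6,255,255)),"orange":((7,150,80),(18,255,255)),"yellow":((22,120,80),(34,255,255)),"green":((50,100,50),(85,255,255)),"blue":((105,100,40),(125,255,255))}
for n,roi in (("top",(200,205,420,310)),("scene",(235,200,425,290))):
    im=cv2.imread(f"pics/{n}0.png")[:,:,::-1].copy()
    for c,(lo,hi) in C.items(): print(n,c,blobs(im,lo,hi,roi))
    x0,y0,x1,y1=roi
    cv2.imwrite(f"pics/{n}0z.png",cv2.resize(im[y0:y1,x0:x1,::-1],None,fx=3.5,fy=3.5,interpolation=cv2.INTER_CUBIC))
E
```

```text
top red [(107, [309.1, 226.5], [305, 221, 10, 12])]
top orange [(131, [369.5, 263.3], [366, 243, 8, 41]), (93, [376.7, 262.9], [374, 244, 6, 41])]
top yellow [(124, [330.3, 228.4], [325, 222, 11, 13])]
top green [(110, [351.4, 230.5], [347, 225, 10, 12])]
top blue [(125, [262.5, 253.5], [257, 248, 12, 12])]
scene red [(65, [337.1, 267.4], [333, 264, 9, 8])]
scene orange [(75, [276.9, 237.1], [276, 221, 3, 32]), (47, [270.5, 238.8], [270, 227, 2, 25])]
scene yellow [(76, [317.4, 269.1], [313, 265, 10, 10])]
scene green [(56, [297.6, 270.3], [294, 267, 8, 8])]
scene blue [(70, [372.8, 234.1], [368, 230, 10, 9])]
```

View pics/top0z.png

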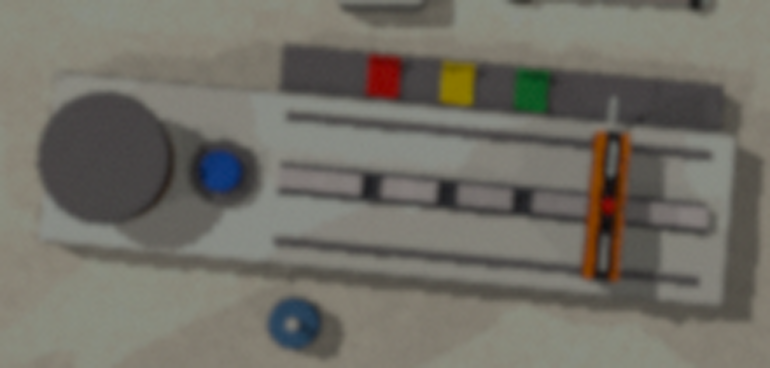

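View pics/scene0z.png

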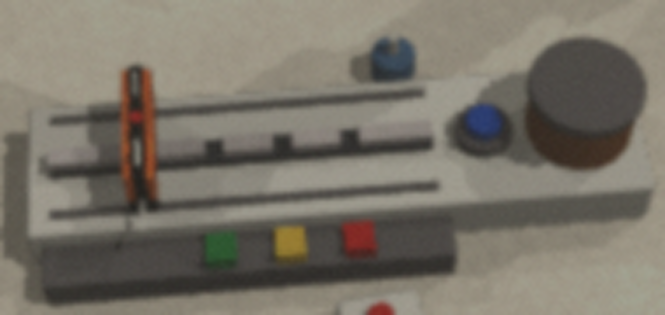

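```bash
python3 - <<'E'
from h import *
P=[]
for uv,f,z in (((309.1,226.5),(.074,.05),.038),((330.3,228.4),(.074,0),.038),((351.4,230.5),(.074,-.05),.038),
   ((200+371/3.5,205+186/3.5),(0,.05),.058),((200+447/3.5,205+194/3.5),(0,0),.058),((200+523/3.5,205+201/3.5),(0,-.05),.058),
   ((200+105/3.5,205+157/3.5),(0,.222),.102)):
    P.append((plane("top",uv,z),f))
W=np.array([p[0][:2] for p in P]);F=np.array([p[1] for p in P])
mw,mf=W.mean(0),F.mean(0)
H=(F-mf).T@(W-mw);U,S,Vt=np.linalg.svd(H);R=Vt.T@np.diag([1,np.linalg.det(Vt.T@U.T)])@U.T;t=mw-R@mf
print("res mm",((W-(F@R.T+t))*1e3).round(1).tolist())
print("yaw",np.degrees(np.arctan2(R[1,0],R[0,0])),"t",t)
# triangulate
def tri(a,b):
    o1,d1=ray("top",a);o2,d2=ray("scene",b)
    A=np.array([d1,-d2]).T;s=np.linalg.lstsq(A,o2-o1,rcond=None)[0]
    return (o1+s[0]*d1+o2+s[1]*d2)/2,np.linalg.norm(o1+s[0]*d1-o2-s[1]*d2)
for n,a,b in (("btn",(262.5,253.5),(372.8,234.1)),("green",(351.4,230.5),(297.6,270.3)),("red",(309.1,226.5),(337.1,267.4)),("pin",(200+609/3.5,205+206/3.5),(235+137/3.5,200+117/3.5)),
 ("drum",(230,205+157/3.5),(235+586/3.5,200+85/3.5))):
    p,g=tri(a,b);print(n,p.round(4),"gap",g.round(4),"feeder",(R.T@(p[:2]-t)).round(4))
p=plane("top",(200+609/3.5,205+206/3.5),.102);print("pin plane",p, R.T@(p[:2]-t))
p=plane("top",(262.5,253.5),.065);print("btn plane",p, R.T@(p[:2]-t))
np.savez("feeder.npz",R=R,t=t)
E
```

```text
res mm [[1.1, 0.6], [1.2, 0.5], [0.8, 0.7], [-0.6, 0.4], [-1.3, -0.0], [-1.4, -0.3], [0.3, -1.7]]
yaw -5.519264690818542 t [ 0.53534444 -0.00608576]
btn [0.5503 0.144  0.0658] gap 0.0001 feeder [0.0005 0.1508]
green [ 0.6048 -0.0621  0.0395] gap 0.0003 feeder [ 0.0746 -0.049 ]
red [0.6149 0.0373 0.0387] gap 0.0003 feeder [0.075  0.0508]
pin [ 0.5243 -0.1072  0.1006] gap 0.0039 feeder [-0.0013 -0.1017]
drum [0.5574 0.215  0.0991] gap 0.0026 feeder [0.0007 0.2222]
pin plane [ 0.52409186 -0.10903001  0.102     ] [-0.00129919 -0.10354927]
btn plane [0.55038508 0.14404827 0.065     ] [0.00053096 0.15088461]
```

```bash
cat >> h.py <<'E'
from scipy.spatial.transform import Rotation as Ro
Fd=np.load("feeder.npz") if __import__("os").path.exists("feeder.npz") else None
def tool(s=None):
    s=s or env.get_state();q=s["orientation"];return np.array(s["tcp_pos"]),Ro.from_quat([q[1],q[2],q[3],q[0]])
def to_feeder(p):
    return np.append(Fd["R"].T@(p[:2]-Fd["t"]),p[2])
def to_world(f):
    return np.append(Fd["R"]@np.array(f[:2])+Fd["t"],f[2])
def goalR(sign=1):
    y=np.append(Fd["R"][:,1],0)*sign; x=np.array([0,0,-1.]); return Ro.from_matrix(np.array([x,np.cross(y,x),y]).T)  # tool z = sign*feeder y
def report(target=None,sign=1):
    s=env.get_state();p,R=tool(s)
    print("t",round(s["clock"],2),"feeder mm",(to_feeder(p)*1e3).round(1),"force fdr",(np.append(Fd["R"].T@s["wrist_force"][:2],s["wrist_force"][2])).round(2),"gap",round(s["finger_gap"],4))
    G=goalR(sign);print("rot needed (tool, deg)",(R.inv()*G).as_rotvec(degrees=True).round(2))
    if target is not None:
        d=to_world(np.array(target))-p
        print("shift cm in tool now",(R.inv().apply(d)*100).round(2),"| in goal axes",(G.inv().apply(d)*100).round(2))
E
python3 - <<'E'
from h import *
p,R=tool();print(R.as_matrix().round(3))
for s in (1,-1): report([0,-.150,.20],s)
E
```

```text
[[-0.001  0.42   0.907]
 [-0.001  0.907 -0.42 ]
 [-1.    -0.001 -0.   ]]
t 0.15 feeder mm [-343.2  496.8  230.6] force fdr [-1.42  0.41  0.73] gap 0.0853
rot needed (tool, deg) [-1.0934e+02 -8.0000e-02  4.0000e-02]
shift cm in tool now [  3.12 -49.66  53.8 ] | in goal axes [  3.06 -34.32 -64.68]
t 0.15 feeder mm [-343.2  496.8  230.6] force fdr [-1.42  0.41  0.73] gap 0.0853
rot needed (tool, deg) [7.066e+01 4.000e-02 8.000e-02]
shift cm in tool now [  3.12 -49.66  53.8 ] | in goal axes [ 3.06 34.32 64.68]
```

```bash
python3 - <<'E'
from h import *
p,R=tool();d=(to_world(np.array([0,-.150,.22]))-p)/20*100
for i in range(11):
    Ri=R*Ro.from_rotvec([7.07*i,0,0],degrees=True);print(i,Ri.inv().apply(d).round(1))
E
```

```text
0 [ 0.1 -2.5  2.7]
1 [ 0.1 -2.1  3. ]
2 [ 0.1 -1.8  3.2]
3 [ 0.1 -1.3  3.4]
4 [ 0.1 -0.9  3.5]
5 [ 0.1 -0.5  3.6]
6 [ 0.1 -0.   3.7]
7 [0.1 0.4 3.6]
8 [0.1 0.9 3.6]
9 [0.1 1.3 3.4]
10 [0.1 1.7 3.2]
```

Request:
{"method": "drive_tool", "body": {
  "plan": [
    [[0,-2.5,2.7,7,0,0,0],[0,-2.1,3.0,7,0,0,0],[0,-1.8,3.2,7,0,0,0],[0,-1.3,3.4,7,0,0,0],[0,-0.9,3.5,7,0,0,0]]
  ],
  "squeeze": 20
}}

```text
clock: 0.57
tcp_pos: [0.3121, 0.3516, 0.231]
orientation: [0.612, 0.354, 0.612, -0.355]
wrist_force: [1.6, 0.4, -0.4]
finger_gap: 0.0256
```

Request:
{"method": "drive_tool", "body": {
  "plan": [
    [[0,-0.5,3.6,7,0,0,0],[0,0,3.7,7,0,0,0],[0,0.4,3.6,7,0,0,0],[0,0.9,3.6,7,0,0,0],[0,1.3,3.4,7,0,0,0]]
  ]
}}

```text
clock: 0.98
tcp_pos: [0.3832, 0.1827, 0.2313]
orientation: [0.477, 0.522, 0.477, -0.522]
wrist_force: [1.3, 0.0, 1.1]
finger_gap: 0.0003
```

Request:
{"method": "drive_tool", "body": {
  "plan": [
    [[0,1.7,3.2,0,0,0,0],[0,1.7,3.2,0,0,0,0],[0,1.7,3.2,0,0,0,0],[0,1.7,3.2,0,0,0,0],[0,1.7,3.2,0,0,0,0]]
  ]
}}

```text
clock: 1.4
tcp_pos: [0.4544, 0.016, 0.2312]
orientation: [0.478, 0.521, 0.478, -0.521]
wrist_force: [0.7, 0.1, -0.3]
finger_gap: 0.0001
```

```bash
python3 - <<'E'
from h import *
report([0,-.150,.20],-1)
E
```

```text
t 1.4 feeder mm [-82.7  14.2 231.2] force fdr [ 0.73  0.21 -0.28] gap 0.0001
rot needed (tool, deg) [ 0.65 -0.01 -0.  ]
shift cm in tool now [ 3.12  8.09 16.52] | in goal axes [ 3.12  8.27 16.42]
```

Request:
{"method": "drive_tool", "body": {
  "plan": [
    [[0,1.65,3.3,0.65,0,0,0],[0,1.65,3.3,0,0,0,0],[0,1.65,3.3,0,0,0,0],[0,1.65,3.3,0,0,0,0],[0,1.65,3.2,0,0,0,0]]
  ]
}}

```text
clock: 1.82
tcp_pos: [0.5211, -0.1551, 0.231]
orientation: [-0.475, -0.524, -0.475, 0.524]
wrist_force: [1.7, -0.4, 0.1]
finger_gap: -0.0004
```

Request:
{"method": "drive_tool", "body": {
  "plan": [
    [[2,0,0,0,0,0,0],[2,0,0,0,0,0,0],[2,0,0,0,0,0,0],[2,0,0,0,0,0,0],[0,0,0,0,0,0,0]]
  ]
}}

```text
clock: 2.23
tcp_pos: [0.5183, -0.1522, 0.147]
orientation: [-0.473, -0.523, -0.478, 0.525]
wrist_force: [-0.6, 0.6, -0.3]
finger_gap: -0.0
```

```bash
python3 - <<'E'
from h import *
report([0,-.150,.074],-1)
for n in ("wrist","top"):
    cv2.imwrite(f"pics/{n}1.png",env.read_camera(n)[:,:,::-1])
E
```

```text
t 2.23 feeder mm [  -2.9 -147.   147. ] force fdr [-0.66  0.56 -0.29] gap -0.0
rot needed (tool, deg) [-0.01 -0.15  0.41]
shift cm in tool now [7.3  0.35 0.32] | in goal axes [7.3  0.29 0.3 ]
```

View pics/wrist1.png

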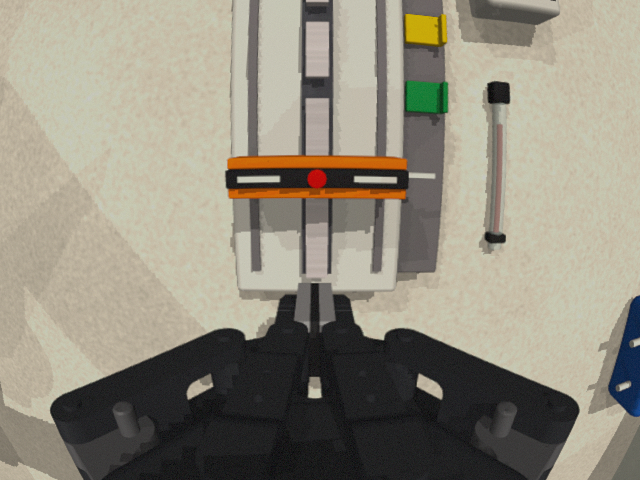

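Request:
{"method": "drive_tool", "body": {
  "plan": [
    [[1.8,0.1,0.1,0,0,0,0],[1.8,0.1,0.1,0,0,0,0],[1.8,0.1,0.1,0,0,0,0],[1.8,0,0,0,0,0.4,0],[0,0,0,0,0,0,0]]
  ]
}}

```text
clock: 2.75
tcp_pos: [0.5225, -0.1558, 0.0777]
orientation: [0.476, 0.525, 0.475, -0.522]
wrist_force: [-2.1, 0.0, -0.2]
finger_gap: 0.0002
```

```bash
python3 - <<'E'
from h import *
report([0,-.140,.074],-1)
im=env.read_camera("wrist");cv2.imwrite("pics/wrist2.png",im[:,:,::-1])
report()
E
```

```text
t 2.75 feeder mm [   1.6 -150.3   77.7] force fdr [-2.06 -0.19 -0.17] gap 0.0002
rot needed (tool, deg) [ 0.02 -0.06 -0.24]
shift cm in tool now [ 0.37 -0.16 -1.03] | in goal axes [ 0.37 -0.16 -1.03]
t 2.8 feeder mm [   2.3 -150.5   79.3] force fdr [-0.4  -0.24  0.13] gap -0.0005
rot needed (tool, deg) [-1.7998e+02  4.9000e-01 -6.0000e-02]
```

View pics/wrist2.png

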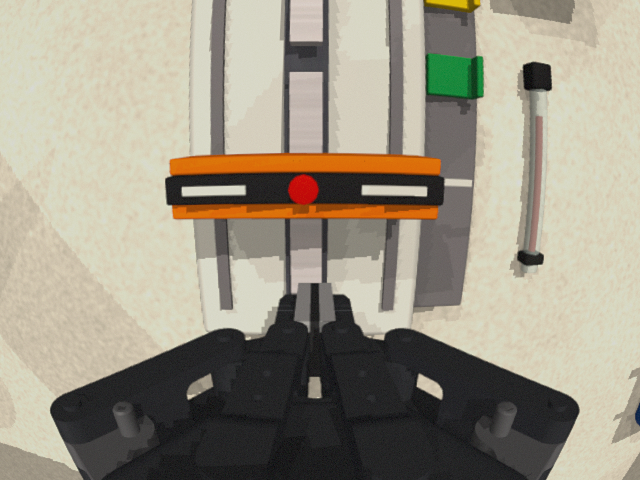

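Request:
{"method": "drive_tool", "body": {
  "plan": [
    [[0.3,-0.2,-0.4,0,0,0,0],[0,0,-0.4,0,0,0,0],[0,0,-0.2,0,0,0,0],[0,0,0,0,0,0,0],[0,0,0,0,0,0,0]]
  ]
}}

```text
clock: 3.22
tcp_pos: [0.5233, -0.1462, 0.0771]
orientation: [0.478, 0.525, 0.473, -0.521]
wrist_force: [-0.2, 0.2, -0.1]
finger_gap: -0.0001
```

```bash
cat >> h.py <<'E'
def wray(uv,p,R):
    m=env.camera_model("wrist");K=m["camera_matrix"];T=m["T_tool_cam"]
    v=np.array([uv[0]-K[0,2],uv[1]-K[1,2]]);r=np.linalg.norm(v);th=r/K[0,0]
    d=np.append(v/max(r,1e-9)*np.sin(th),np.cos(th))
    return p+R.apply(T[:3,3]),R.apply(T[:3,:3]@d)
def wplane(uv,z,p,R):
    o,d=wray(uv,p,R);return o+d*(z-o[2])/d[2]
def look(tag):
    p,R=tool();im=env.read_camera("wrist");cv2.imwrite(f"pics/{tag}.png",im[:,:,::-1])
    r=max(blobs(im,(0,180,120),(6,255,255),(200,100,420,300)),default=None)
    print("pin px",r and r[1], "feeder", r and (to_feeder(wplane(r[1],.102,p,R))*1e3).round(1))
    hsv=cv2.cvtColor(im,cv2.COLOR_RGB2HSV)
    g=max(blobs(im,(50,100,40),(85,255,255),(350,0,520,300)),default=None)
    print("green px",g and g[1:],"feeder",g and (to_feeder(wplane(g[1],.037,p,R))*1e3).round(1))
E
python3 - <<'E'
from h import *
report([0,-.140,.075],-1); look("w3"); report([0,-.140,.075],-1)
E
```

```text
t 3.22 feeder mm [   1.5 -140.6   77.1] force fdr [-0.23  0.19 -0.1 ] gap -0.0001
rot needed (tool, deg) [ 0.05  0.02 -0.48]
shift cm in tool now [ 0.21 -0.15 -0.06] | in goal axes [ 0.21 -0.15 -0.06]
pin px [304.0, 218.9] feeder [ -1.5 -99.2 102. ]
green px ([454.9, 93.6], [427, 71, 57, 45]) feeder [ 73.7 -47.   37. ]
t 3.27 feeder mm [   1.4 -140.8   76.9] force fdr [-0.5  -0.09 -0.56] gap -0.0001
rot needed (tool, deg) [ 0.03  0.02 -0.46]
shift cm in tool now [ 0.19 -0.14 -0.08] | in goal axes [ 0.19 -0.14 -0.08]
```

Request:
{"method": "drive_tool", "body": {
  "plan": [
    [[0.1,-0.2,-0.3,0,0,0,0],[0,-0.1,-0.3,0,0,0,0],[0,0,-0.3,0,0,0,0],[0,0,-0.3,0,0,0,0],[0,0,-0.3,0,0,0,0]]
  ]
}}

```text
clock: 3.68
tcp_pos: [0.5211, -0.1307, 0.0752]
orientation: [0.477, 0.525, 0.474, -0.522]
wrist_force: [0.2, -0.8, -0.2]
finger_gap: -0.0001
```

```bash
python3 - <<'E'
from h import *
report(None,-1); look("w4")
E
```

```text
t 3.68 feeder mm [  -2.2 -125.4   75.2] force fdr [ 0.25 -0.81 -0.17] gap -0.0001
rot needed (tool, deg) [ 0.02 -0.01 -0.4 ]
pin px [314.9, 264.9] feeder [ -1.5 -99.  102. ]
green px ([462.6, 122.5], [435, 100, 57, 46]) feeder [ 73.8 -46.6  37. ]
```

View pics/w4.png

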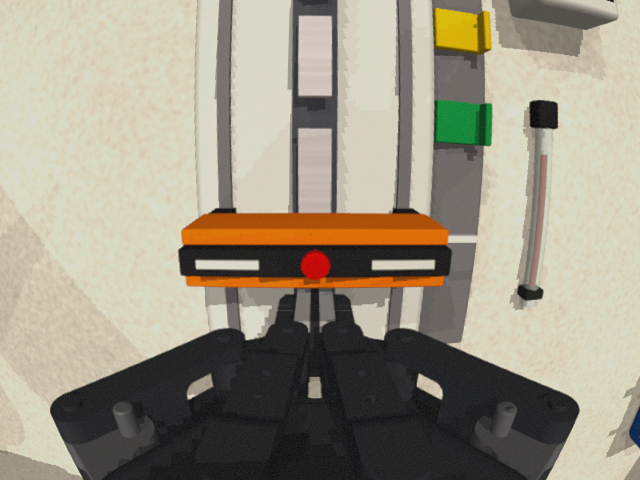

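Request:
{"method": "drive_tool", "body": {
  "plan": [
    [[0,0,-0.3,0,0,0,0],[0,0,-0.3,0,0,0,0],[0,0,-0.3,0,0,0,0],[0,0,-0.3,0,0,0,0],[0,0,-0.3,0,0,0,0]]
  ]
}}

```text
clock: 4.15
tcp_pos: [0.5227, -0.1163, 0.0753]
orientation: [0.477, 0.525, 0.473, -0.522]
wrist_force: [-0.3, -2.9, -0.1]
finger_gap: -0.0001
```

Request:
{"method": "drive_tool", "body": {
  "plan": [
    [[0,0,-0.3,0,0,0,0],[0,0,-0.3,0,0,0,0],[0,0,-0.3,0,0,0,0],[0,0,-0.3,0,0,0,0],[0,0,-0.3,0,0,0,0]]
  ]
}}

```text
clock: 4.57
tcp_pos: [0.5242, -0.101, 0.0753]
orientation: [0.477, 0.525, 0.473, -0.522]
wrist_force: [1.1, -3.2, -1.1]
finger_gap: -0.0003
```

```bash
python3 - <<'E'
from h import *
report(None,-1); look("w5"); report()
E
```

```text
t 4.57 feeder mm [ -2.  -95.5  75.3] force fdr [ 1.4  -3.12 -1.14] gap -0.0003
rot needed (tool, deg) [ 0.01  0.   -0.42]
pin px [314.6, 275.6] feeder [ -1.5 -72.9 102. ]
green px ([460.0, 179.8], [432, 158, 58, 46]) feeder [ 73.8 -46.4  37. ]
t 4.62 feeder mm [ -2.2 -94.7  75.2] force fdr [-0.63  0.35 -0.5 ] gap -0.0001
rot needed (tool, deg) [-1.7995e+02  6.3000e-01 -1.0000e-01]
```

View pics/w5.png

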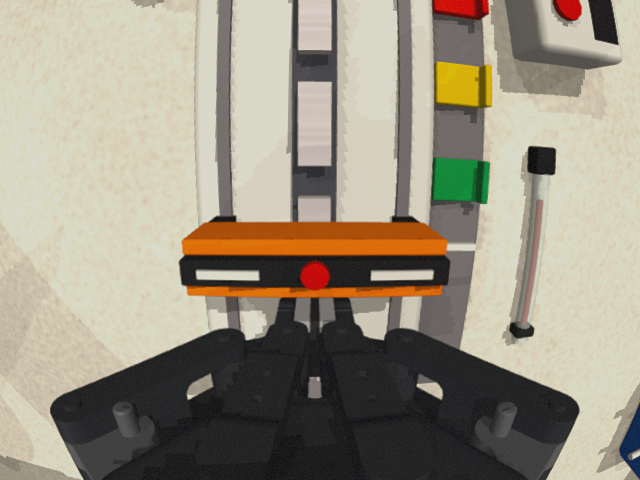

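Request:
{"method": "drive_tool", "body": {
  "plan": [
    [[0,0,-0.3,0,0,0,0],[0,0,-0.3,0,0,0,0],[0,0,-0.3,0,0,0,0],[0,0,-0.3,0,0,0,0],[0,0,-0.3,0,0,0,0]]
  ]
}}

```text
clock: 5.03
tcp_pos: [0.5254, -0.086, 0.0753]
orientation: [0.477, 0.525, 0.474, -0.522]
wrist_force: [-1.4, -2.1, -1.1]
finger_gap: -0.0003
```

Request:
{"method": "drive_tool", "body": {
  "plan": [
    [[0,0,-0.1,0,0,0,0],[0,0,-0.1,0,0,0,0],[0,0,-0.1,0,0,0,0],[0,0,-0.1,0,0,0,0],[0,0,-0.1,0,0,0,0]]
  ]
}}

```text
clock: 5.45
tcp_pos: [0.5259, -0.0811, 0.0752]
orientation: [0.477, 0.525, 0.474, -0.522]
wrist_force: [-0.3, -0.6, 0.2]
finger_gap: 0.0002
```

```bash
python3 - <<'E'
from h import *
report(None,-1); look("w6"); report()
E
```

```text
t 5.45 feeder mm [ -2.2 -75.6  75.2] force fdr [-0.26 -0.67  0.22] gap 0.0002
rot needed (tool, deg) [ 0.01 -0.03 -0.39]
pin px [315.4, 275.3] feeder [ -1.4 -52.8 102. ]
green px ([458.8, 216.3], [431, 196, 56, 45]) feeder [ 74.3 -45.5  37. ]
t 5.5 feeder mm [ -2.2 -75.2  75.2] force fdr [-0.48 -0.09 -0.77] gap 0.0001
rot needed (tool, deg) [-1.7997e+02  6.2000e-01 -1.0000e-01]
```

View pics/w6.png

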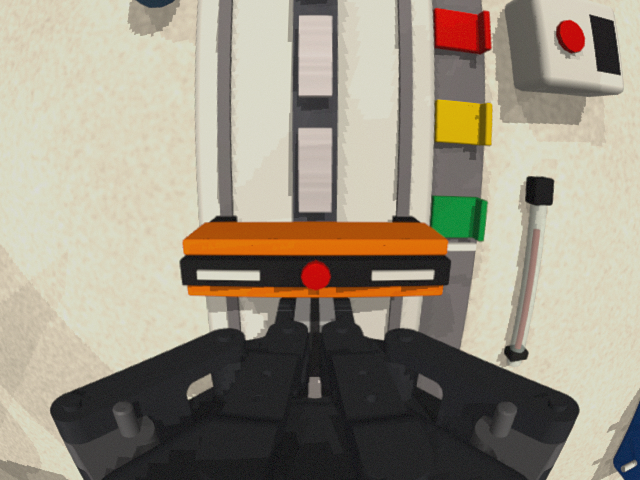

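Request:
{"method": "drive_tool", "body": {
  "plan": [
    [[0,0,-0.06,0,0,0,0],[0,0,-0.06,0,0,0,0],[0,0,-0.06,0,0,0,0],[0,0,-0.06,0,0,0,0],[0,0,-0.06,0,0,0,0]]
  ]
}}

```text
clock: 5.92
tcp_pos: [0.5263, -0.078, 0.0752]
orientation: [0.477, 0.525, 0.474, -0.522]
wrist_force: [-0.7, -0.2, 0.1]
finger_gap: 0.0001
```

```bash
python3 - <<'E'
from h import *
report(None,-1); look("w7"); report()
E
```

```text
t 5.92 feeder mm [ -2.1 -72.5  75.2] force fdr [-0.71 -0.28  0.08] gap 0.0001
rot needed (tool, deg) [ 0.02 -0.04 -0.4 ]
pin px None feeder None
green px ([461.3, 217.7], [431, 202, 56, 45]) feeder [ 75.9 -43.2  37. ]
t 5.97 feeder mm [ -2.2 -72.4  75.2] force fdr [-0.32 -0.12 -0.14] gap 0.0001
rot needed (tool, deg) [-1.7997e+02  6.3000e-01 -5.0000e-02]
```

View pics/w7.png

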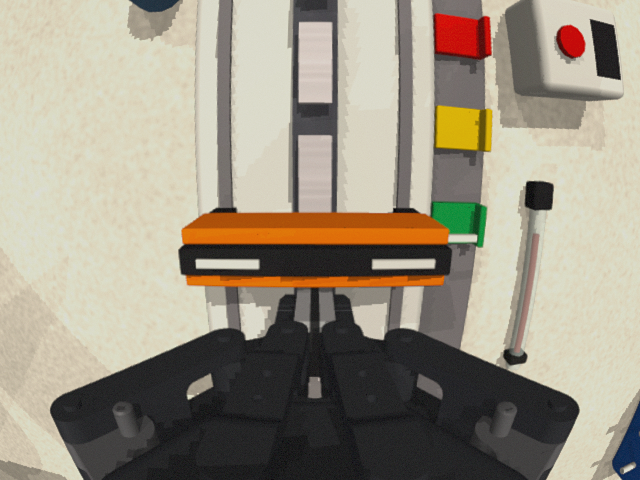

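Request:
{"method": "drive_tool", "body": {
  "plan": [
    [[0,0,0.5,0,0,0,0],[0,0,0.8,0,0,0,0],[0,0,1,0,0,0,0],[-1,0,0,0,0,0,0],[-2,0,0,0,0,0,0]]
  ]
}}

```text
clock: 6.38
tcp_pos: [0.5219, -0.1017, 0.1038]
orientation: [0.475, 0.525, 0.475, -0.523]
wrist_force: [-0.3, -0.5, -0.4]
finger_gap: -0.0
```

Request:
{"method": "drive_tool", "body": {
  "plan": [
    [[-2,0,0,0,0,0,0],[-2,0,0,0,0,0,0],[-0.5,0,0,0,0,0,0],[0,0,0,0,0,0,0],[0,0,0,0,0,0,0]]
  ]
}}

```text
clock: 6.8
tcp_pos: [0.5235, -0.1014, 0.1503]
orientation: [0.477, 0.525, 0.473, -0.522]
wrist_force: [-0.8, 0.1, -0.1]
finger_gap: -0.0002
```

```bash
python3 - <<'E'
from h import *
report([0,.150,.14],-1); look("w8")
im=env.read_camera("scene");cv2.imwrite("pics/scene8.png",cv2.resize(im[190:300,230:430,::-1],None,fx=4,fy=4,interpolation=cv2.INTER_CUBIC))
E
```

```text
t 6.8 feeder mm [ -2.6 -96.  150.3] force fdr [-0.76  0.01 -0.08] gap -0.0002
rot needed (tool, deg) [-0.01  0.   -0.43]
shift cm in tool now [  1.03   0.25 -24.6 ] | in goal axes [  1.03   0.26 -24.6 ]
pin px None feeder None
green px ([423.1, 167.1], [402, 152, 40, 33]) feeder [ 75.7 -45.9  37. ]
```

View pics/w8.png

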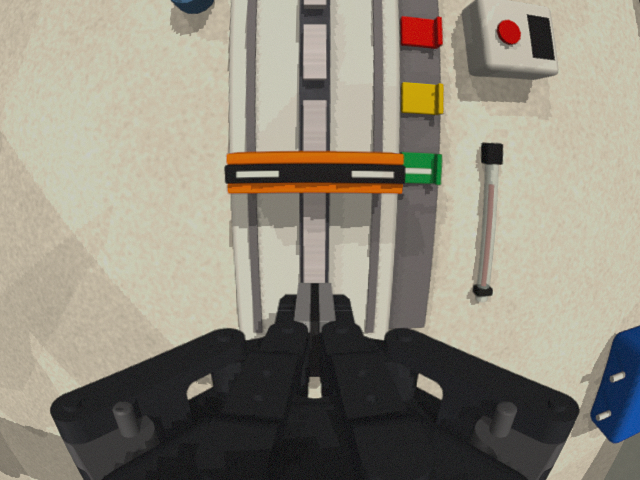

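View pics/scene8.png

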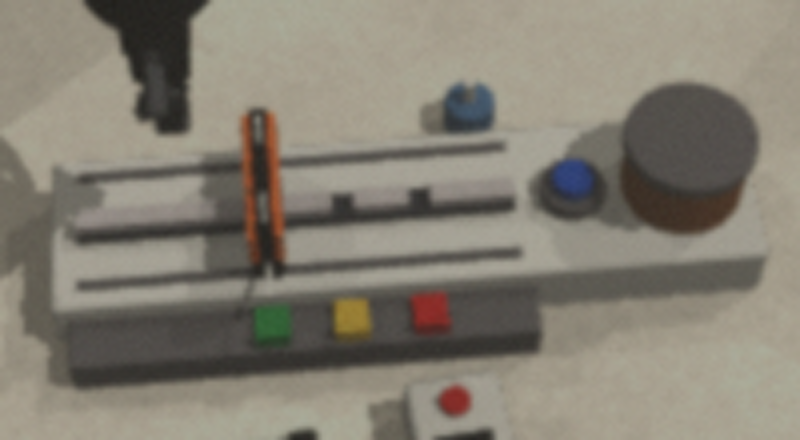

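Request:
{"method": "drive_tool", "body": {
  "plan": [
    [[0,0.1,-3,0,0,-0.4,0],[0,0.1,-3,0,0,0,0],[0,0.1,-3,0,0,0,0],[0,0,-3,0,0,0,0],[0,0,-3,0,0,0,0]]
  ]
}}

```text
clock: 7.32
tcp_pos: [0.54, 0.0492, 0.1488]
orientation: [-0.475, -0.523, -0.476, 0.524]
wrist_force: [0.6, -0.3, -0.5]
finger_gap: -0.0001
```

Request:
{"method": "drive_tool", "body": {
  "plan": [
    [[0,0,-2,0,0,0,0],[0,0,-1,0,0,0,0],[0,0,0,0,0,0,0],[0,0,0,0,0,0,0],[0,0,0,0,0,0,0]]
  ]
}}

```text
clock: 7.73
tcp_pos: [0.5435, 0.0767, 0.1498]
orientation: [-0.475, -0.523, -0.475, 0.524]
wrist_force: [-0.5, -0.3, -0.2]
finger_gap: -0.0
```

```bash
python3 - <<'E'
from h import *
report([0,.150,.10],-1); p,R=tool()
im=env.read_camera("wrist");cv2.imwrite("pics/w9.png",im[:,:,::-1])
for b in blobs(im,(105,120,60),(125,255,255),(200,0,450,400)): print(b,(to_feeder(wplane(b[1],.065,p,R))*1e3).round(1))
E
```

```text
t 7.73 feeder mm [1.000e-01 8.320e+01 1.498e+02] force fdr [-0.47 -0.33 -0.23] gap -0.0
rot needed (tool, deg) [-0.04  0.03  0.05]
shift cm in tool now [ 4.97 -0.01 -6.68] | in goal axes [ 4.98 -0.01 -6.68]
(1558, [311.6, 134.8], [290, 113, 45, 45]) [ -0.9 153.6  65. ]
```

View pics/w9.png

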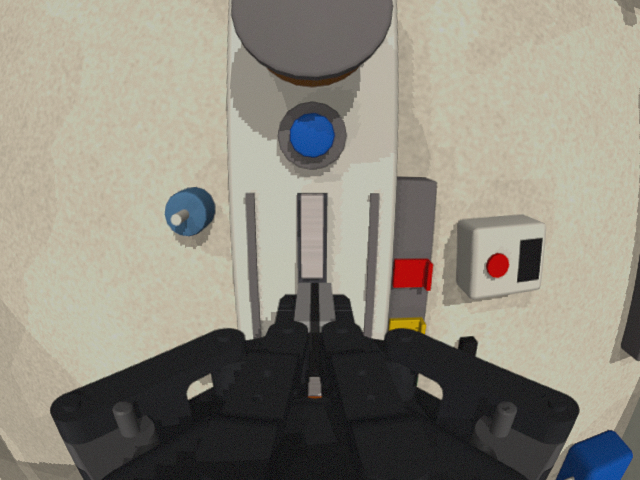

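Request:
{"method": "drive_tool", "body": {
  "plan": [
    [[0,0,-2.5,0,0,0,0],[0,0,-2.5,0,0,0,0],[0,0,-1.8,0,0,0,0],[1.5,0,0,0,0,0,0],[2,0,0,0,0,0,0]]
  ]
}}

```text
clock: 8.2
tcp_pos: [0.5523, 0.1453, 0.1168]
orientation: [0.476, 0.525, 0.474, -0.522]
wrist_force: [-0.1, 0.3, -0.5]
finger_gap: 0.0002
```

Request:
{"method": "drive_tool", "body": {
  "plan": [
    [[1.5,0,0,0,0,0,0],[0.5,0,0,0,0,0,0],[0,0,0,0,0,0,0],[0,0,0,0,0,0,0],[0,0,0,0,0,0,0]]
  ]
}}

```text
clock: 8.62
tcp_pos: [0.5512, 0.1449, 0.0964]
orientation: [0.476, 0.524, 0.475, -0.523]
wrist_force: [0.8, 0.1, -0.0]
finger_gap: 0.0
```

```bash
python3 - <<'E'
from h import *
report([0,.152,.075],-1); p,R=tool()
im=env.read_camera("wrist");cv2.imwrite("pics/w10.png",im[:,:,::-1])
im=env.read_camera("scene");cv2.imwrite("pics/scene10.png",cv2.resize(im[170:280,280:440,::-1],None,fx=5,fy=5,interpolation=cv2.INTER_CUBIC))
E
```

```text
t 8.62 feeder mm [  1.2 151.8  96.4] force fdr [ 0.78  0.18 -0.03] gap 0.0
rot needed (tool, deg) [-0.04 -0.02 -0.1 ]
shift cm in tool now [ 2.14 -0.13 -0.02] | in goal axes [ 2.14 -0.12 -0.02]
```

View pics/w10.png

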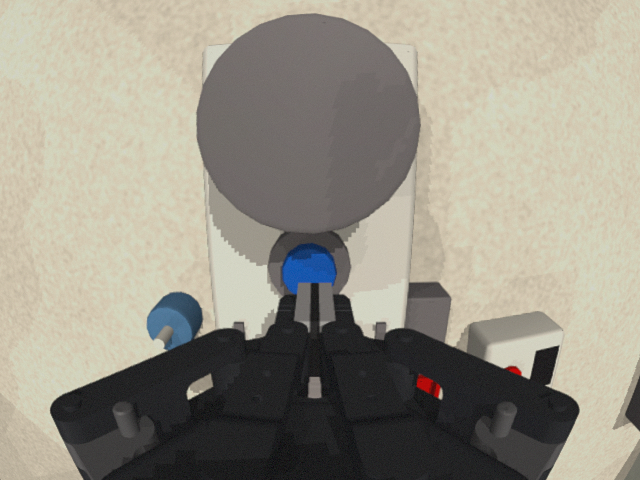

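View pics/scene10.png

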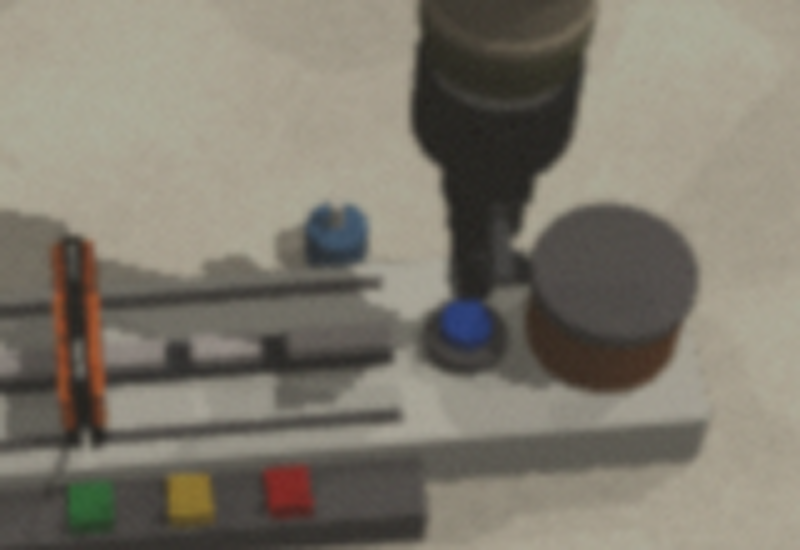

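Request:
{"method": "drive_tool", "body": {
  "plan": [
    [[0.8,-0.2,0,0,0,0,0],[0.8,0,0,0,0,0,0],[0.5,0,0,0,0,0,0],[0.2,0,0,0,0,0,0],[0,0,0,0,0,0,0]]
  ]
}}

```text
clock: 9.13
tcp_pos: [0.5475, 0.1456, 0.0711]
orientation: [-0.475, -0.523, -0.476, 0.524]
wrist_force: [0.8, -0.5, 1.1]
finger_gap: 0.0
```

Request:
{"method": "drive_tool", "body": {
  "plan": [
    [[0.1,0,0,0,0,0,0],[0.1,0,0,0,0,0,0],[0.1,0,0,0,0,0,0],[0.1,0,0,0,0,0,0],[0.1,0,0,0,0,0,0]]
  ]
}}

```text
clock: 9.55
tcp_pos: [0.5484, 0.1456, 0.0673]
orientation: [0.475, 0.524, 0.475, -0.523]
wrist_force: [-0.6, 0.5, 0.2]
finger_gap: 0.0003
```

```bash
python3 - <<'E'
from h import *
report([0,.152,.060],-1); p,R=tool()
im=env.read_camera("wrist");cv2.imwrite("pics/w11.png",im[:,:,::-1])
report([0,.152,.060],-1)
E
```

```text
t 9.55 feeder mm [ -1.6 152.3  67.3] force fdr [-0.66  0.46  0.15] gap 0.0003
rot needed (tool, deg) [ 0.02 -0.01 -0.02]
shift cm in tool now [0.73 0.16 0.03] | in goal axes [0.73 0.16 0.03]
t 9.6 feeder mm [ -1.8 152.2  67.1] force fdr [-0.25 -0.85  0.26] gap 0.0
rot needed (tool, deg) [ 0.02 -0.    0.  ]
shift cm in tool now [0.71 0.18 0.02] | in goal axes [0.71 0.18 0.02]
```

View pics/w11.png

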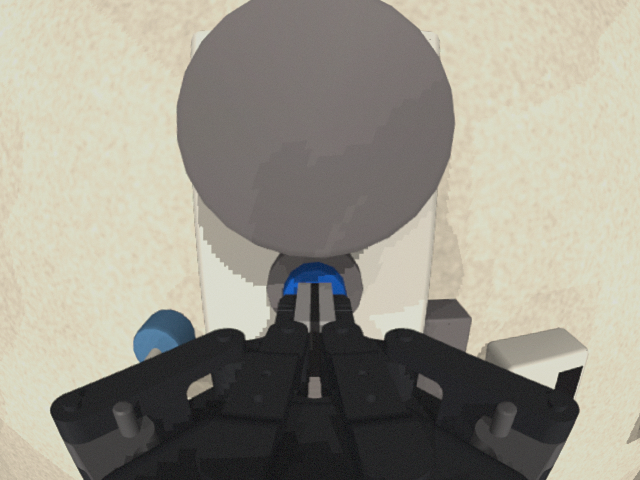

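Request:
{"method": "drive_tool", "body": {
  "plan": [
    [[0.1,0,0,0,0,0,0],[0.1,0,0,0,0,0,0],[0.1,0,0,0,0,0,0],[0.1,0,0,0,0,0,0],[0.1,0,0,0,0,0,0]]
  ]
}}

```text
clock: 10.02
tcp_pos: [0.5483, 0.1456, 0.0625]
orientation: [0.475, 0.524, 0.475, -0.523]
wrist_force: [-1.4, 0.0, 4.5]
finger_gap: 0.0002
```

```bash
python3 - <<'E'
from h import *
report([0,.152,.060],-1)
E
```

```text
t 10.02 feeder mm [ -1.7 152.2  62.5] force fdr [-1.44 -0.13  4.53] gap 0.0002
rot needed (tool, deg) [ 0.02 -0.01 -0.01]
shift cm in tool now [0.25 0.17 0.02] | in goal axes [0.25 0.17 0.02]
```

Request:
{"method": "drive_tool", "body": {
  "plan": [
    [[0.1,0,0,0,0,0,0],[0.1,0,0,0,0,0,0],[0.05,0,0,0,0,0,0],[0.05,0,0,0,0,0,0],[0,0,0,0,0,0,0]]
  ]
}}

```text
clock: 10.43
tcp_pos: [0.5484, 0.1456, 0.0609]
orientation: [0.476, 0.524, 0.475, -0.523]
wrist_force: [-4.9, -1.6, 13.8]
finger_gap: 0.0002
```

Request:
{"method": "drive_tool", "body": {
  "plan": [
    [[0.05,0,0,0,0,0,0],[0.05,0,0,0,0,0,0],[0,0,0,0,0,0,0],[0,0,0,0,0,0,0],[0,0,0,0,0,0,0]]
  ]
}}

```text
clock: 10.85
tcp_pos: [0.5484, 0.1456, 0.0608]
orientation: [0.476, 0.524, 0.475, -0.523]
wrist_force: [-6.9, -1.0, 21.2]
finger_gap: -0.0003
```

```bash
python3 - <<'E'
from h import *
report([0,.152,.060],-1)
im=env.read_camera("wrist");cv2.imwrite("pics/w12.png",cv2.resize(im[200:400,200:440,::-1],None,fx=3,fy=3))
im=env.read_camera("scene");cv2.imwrite("pics/scene12.png",cv2.resize(im[170:280,280:440,::-1],None,fx=5,fy=5,interpolation=cv2.INTER_CUBIC))
E
```

```text
t 10.85 feeder mm [ -1.5 152.2  60.8] force fdr [-6.73 -1.63 21.21] gap -0.0003
rot needed (tool, deg) [ 0.02 -0.01 -0.1 ]
shift cm in tool now [0.08 0.15 0.02] | in goal axes [0.08 0.15 0.02]
```

View pics/w12.png

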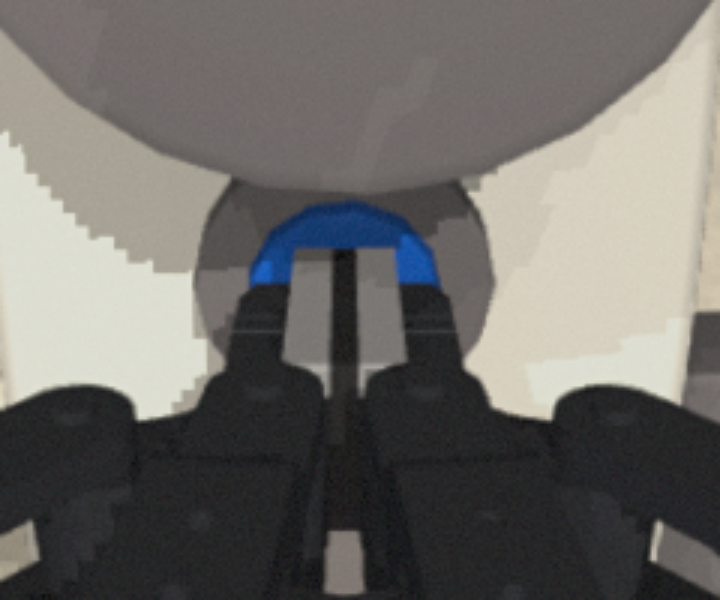

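View pics/scene12.png

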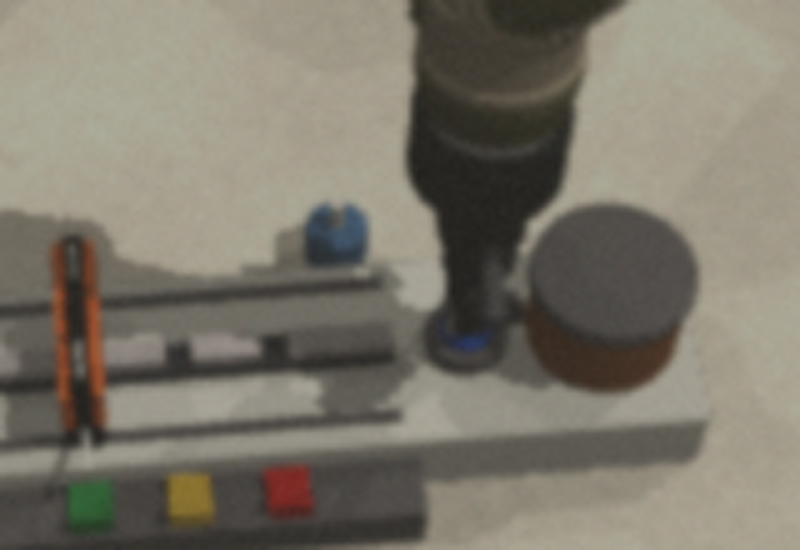

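Request:
{"method": "drive_tool", "body": {
  "plan": [
    [[-0.1,0,0,0,0,0,0],[-0.07,0,0,0,0,0,0],[0,0,0,0,0,0,0],[0,0,0,0,0,0,0],[0,0,0,0,0,0,0]]
  ]
}}

```text
clock: 11.37
tcp_pos: [0.5484, 0.1456, 0.061]
orientation: [0.476, 0.524, 0.475, -0.523]
wrist_force: [-4.1, -0.7, 9.9]
finger_gap: 0.0004
```

```bash
cat >> h.py <<'E'
def avg(n=6):
    f=[];z=[]
    for i in range(n):
        s=env.get_state();f.append(s["wrist_force"]);z.append(s["tcp_pos"]);env.read_camera("wrist")
    print("avg force",np.mean(f,0).round(2),"pos",np.mean(z,0).round(4),"t",env.get_state()["clock"])
E
python3 -c "
from h import *
avg()"
```

```text
avg force [-3.87 -0.71 10.47] pos [0.5484 0.1456 0.061 ] t 11.6667
```

Request:
{"method": "drive_tool", "body": {
  "plan": [
    [[-0.05,0,0,0,0,0,0],[0,0,0,0,0,0,0],[0,0,0,0,0,0,0],[0,0,0,0,0,0,0],[0,0,0,0,0,0,0]]
  ]
}}

```text
clock: 12.08
tcp_pos: [0.5483, 0.1456, 0.061]
orientation: [0.476, 0.524, 0.475, -0.523]
wrist_force: [-2.4, -0.8, 7.2]
finger_gap: 0.0001
```

```bash
python3 -c "
from h import *
avg()"
```

```text
avg force [-2.44 -0.44  7.17] pos [0.5483 0.1456 0.061 ] t 12.3833
```

Request:
{"method": "drive_tool", "body": {
  "plan": [
    [[-0.1,0,0,0,0,0,0],[0,0,0,0,0,0,0],[0,0,0,0,0,0,0],[0,0,0,0,0,0,0],[0,0,0,0,0,0,0]]
  ]
}}

```text
clock: 12.8
tcp_pos: [0.5483, 0.1456, 0.0615]
orientation: [0.475, 0.523, 0.475, -0.523]
wrist_force: [-2.3, -0.4, 4.4]
finger_gap: -0.0003
```

```bash
python3 -c "
from h import *
avg()"
```

```text
avg force [-2.04 -0.28  4.54] pos [0.5483 0.1456 0.0615] t 13.1
```

Request:
{"method": "drive_tool", "body": {
  "plan": [
    [[-0.1,0,0,0,0,0,0],[-0.1,0,0,0,0,0,0],[0,0,0,0,0,0,0],[0,0,0,0,0,0,0],[0,0,0,0,0,0,0]]
  ]
}}

```text
clock: 13.52
tcp_pos: [0.5483, 0.1456, 0.0634]
orientation: [0.475, 0.523, 0.475, -0.523]
wrist_force: [-0.3, -0.1, 3.1]
finger_gap: -0.0
```

```bash
python3 -c "
from h import *
avg()"
```

```text
avg force [-1.06 -0.12  3.37] pos [0.5483 0.1456 0.0634] t 13.8167
```

Request:
{"method": "drive_tool", "body": {
  "plan": [
    [[-0.3,0,0,0,0,0,0],[-0.5,0,0,0,0,0,0],[-1,0,0,0,0,0,0],[-2,0,0,0,0,0,0],[-3,0,0,0,0,0,0]]
  ]
}}

```text
clock: 14.23
tcp_pos: [0.5463, 0.1453, 0.1302]
orientation: [-0.474, -0.522, -0.476, 0.525]
wrist_force: [0.7, -0.6, -0.1]
finger_gap: -0.0001
```

Request:
{"method": "drive_tool", "body": {
  "plan": [
    [[-3,0,1,0,0,0,0],[-3,0,3,0,0,0,0],[0,0,3,0,0,0,0],[0,0,2,0,0,0,0],[0,0,0,0,0,0,0]]
  ]
}}

```text
clock: 14.65
tcp_pos: [0.54, 0.0535, 0.1926]
orientation: [0.475, 0.525, 0.474, -0.524]
wrist_force: [-0.4, -0.1, 0.4]
finger_gap: 0.0006
```

Request:
{"method": "drive_tool", "body": {
  "plan": [
    [[0,0,3,0,0,0,0],[0,0,3,0,0,0,0],[0,0,3,0,0,0,0],[0,0,2,0,0,0,0],[0,0,0,0,0,0,0]]
  ]
}}

```text
clock: 15.07
tcp_pos: [0.5291, -0.0557, 0.1912]
orientation: [-0.475, -0.524, -0.474, 0.524]
wrist_force: [0.7, 0.2, -0.3]
finger_gap: 0.0001
```

```bash
python3 - <<'E'
from h import *
report()
for n in ("wrist","top","scene"):
    im=env.read_camera(n); cv2.imwrite(f"pics/{n}20.png",im[:,:,::-1])
im=cv2.imread("pics/scene20.png");cv2.imwrite("pics/scene20z.png",cv2.resize(im[190:300,230:430],None,fx=4,fy=4,interpolation=cv2.INTER_CUBIC))
report()
E
```

```text
t 15.07 feeder mm [ -1.4 -50.  191.2] force fdr [ 0.65  0.3  -0.26] gap 0.0001
rot needed (tool, deg) [ 1.798e+02 -3.000e-02 -8.000e-02]
t 15.22 feeder mm [ -1.7 -46.7 191.1] force fdr [ 0.06  0.6  -0.25] gap -0.0002
rot needed (tool, deg) [-1.8e+02 -1.0e-02 -7.0e-02]
```

View pics/wrist20.png

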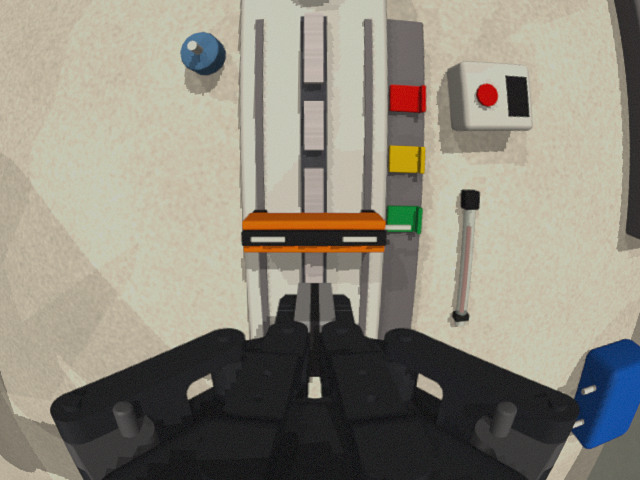

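View pics/scene20z.png

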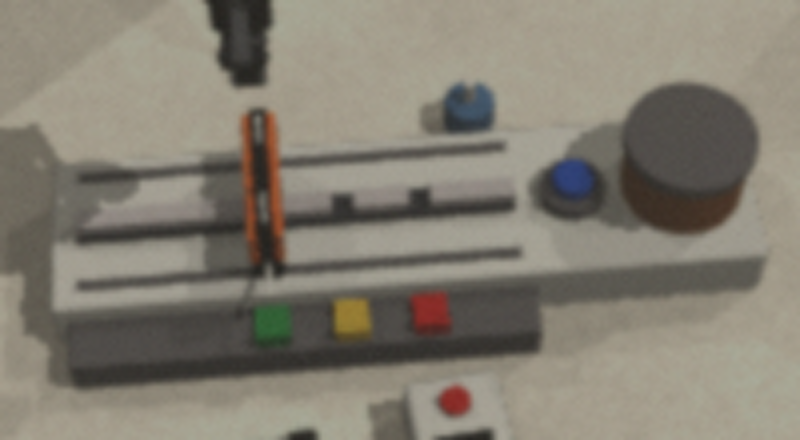

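View pics/top20.png

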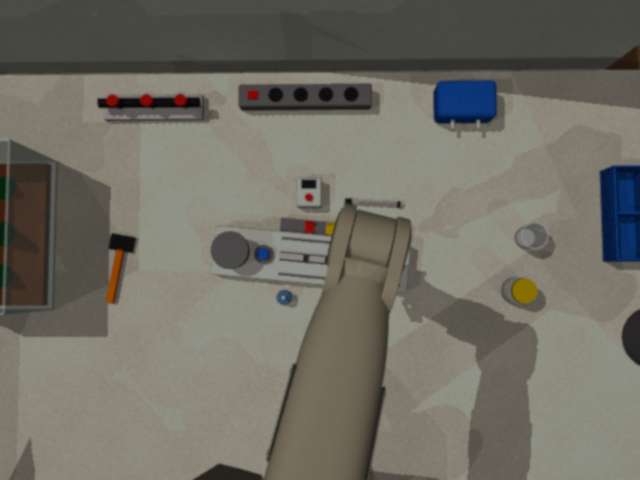

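```bash
python3 -c "
from h import *
print(env.get_state()['qvel'].round(4)); print(env.hand_in())"
```

```text
[ 0.02    0.0015 -0.003  -0.0017 -0.0004 -0.0023]
the job is handed in; nothing more can be done
None
```

I pushed the cursor with the shut fingertips, about 50 mm towards the button, until it snapped into the notch beside the green tag. Then I pressed the blue button to its stop, released it, and handed the job in at about 15.2 s.

- **Cursor:** the red pin has dropped flush and the white pointer lies on the green tag. It still looked so after the button press.
- **Button:** the fingers stopped dead at 60.8 mm height with 21 N on them. On release the spring force came to about 4.9 N at the stop, close to the 5 N expected at full press. In the scene camera the button is back up.
- **Other objects:** every loose item shows at its starting place in the last pictures. The fingers ended shut, about 90 mm above the tab and touching nothing.

**Disagreement:** the wrist camera read feeder y about 3 mm higher than the top-camera fit. I therefore judged the notch by the cursor's position relative to the green tag and by the pin drop, not by absolute position.

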